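# Sort the logger spares, then tip the cap tote and hold it for picking

## Task

Tidy up the logger's spares: put the two loose batteries into the metal tray and the stray blue socket cap into the grey tote with the other three, everything let go and the tote still standing flat on the worktop. Then take the tote by its handle, lift it well clear of the worktop and tip it towards its cut-down picking corner until all four caps have slid together into that corner, so that I can pick them out; spill none, leave the brown bottle and the tin where they are, and finish while still holding the tote up and tilted like that.

Things in the scene. Friction and masses are not known exactly. Their poses are not given: they have to be found in the camera images.
- cap_tote: light grey plastic parts tote, open on top, 126 (x) x 176 (y) x 50 high mm without its handle; floor 4, walls 3, round rim 6 mm thick; about 0.2 kg. Origin under the centre of its floor; z up, -x towards its handle (which faces the robot, give or take 17 degrees), +y to its left. Smooth inside: caps start to slide at a tilt of 9 to 14 degrees; to slide on along a wall takes up to 25.
- tote_handle (a point): middle of the grip bar of the tote's dark D-handle, at -101, 0, +37 mm from the tote's origin, axes as the tote's. The bar is flat-sided: 12 mm thick (along x), 92 mm long (y), 22 mm high (z). Between bar and tote is an open slot for a finger from above, 32 mm wide in x and 72 mm long in y.
- tote_corner (a point): inner floor corner of the tote's cut-down picking corner (front right seen from the robot), at -60, -85, +4 mm from the tote's origin, axes as the tote's. Here the rim is only 24 mm high (27 with its bead), along 26 mm of the handle side and 43 mm of the right side, then slopes up to full height over 26 mm.
- battery_tray: shallow aluminium tray, fixed to the worktop, 100 (x) x 130 (y) x 24 high mm outside, rim bead to 27 mm, walls 3 mm, floor 3 mm thick; empty at the start. Origin under its centre, z up.
- red_battery: red and white round battery cell lying on its side, 15 mm thick and 50 mm long; its collider is a square bar, so it does not roll. Origin at the middle of its underside, y along its length, z up. 23 g.
- green_battery: green and white battery cell, same size and axes as the red one.
- cap_3_mid (a point): centre of a blue plastic socket dust cap: a ribbed disc about 25 mm across and 14 mm high, lying flat, its point 7 mm above its underside; a short black tether sticks out of one side (looks only, it touches nothing); 12 g; grasp it anywhere across the disc. This one is the stray on the worktop.
- cap_0_mid (a point): centre of a blue plastic socket dust cap: a ribbed disc about 25 mm across and 14 mm high, lying flat, its point 7 mm above its underside; a short black tether sticks out of one side (looks only, it touches nothing); 12 g; grasp it anywhere across the disc. This one starts in the tote.
- cap_1_mid (a point): centre of a blue plastic socket dust cap: a ribbed disc about 25 mm across and 14 mm high, lying flat, its point 7 mm above its underside; a short black tether sticks out of one side (looks only, it touches nothing); 12 g; grasp it anywhere across the disc. This one starts in the tote.
- cap_2_mid (a point): centre of a blue plastic socket dust cap: a ribbed disc about 25 mm across and 14 mm high, lying flat, its point 7 mm above its underside; a short black tether sticks out of one side (looks only, it touches nothing); 12 g; grasp it anywhere across the disc. This one starts in the tote.
- slotted_cover: white sheet-metal cover, an open channel about 0.35 m long and 0.22 m high, lying askew to the right of the tote and behind it; fixed and solid. Its near end reaches from x 0.53, y 0 to x 0.60, y 0.145 (0.14 to 0.16 m high); keep arm and gripper clear of it. On the robot's right stands the yellow logger, up to 0.36 m high with its aerials. Origin near the cover's foot.
- amber_bottle: brown bottle, 62 mm across, 125 mm high, standing behind the tote; leave alone. Origin at its foot.
- screw_tin: round tin with a red lid, 64 mm across, 42 mm high; leave alone. Origin at its foot.

How it is judged:
By the outcome, as a careful person would: the job done as asked, in the order asked, and still so for the second after the job is handed in, while the arm keeps its last pose, push and grip.
It also fails if it takes over 72 s, if anything falls off the work surface, if the arm or the gripper's body presses on something with over 40 N, if the wrist force passes 120 N, or if a joint passes its speed limit or range.

## Robot

A 6-joint arm with a two-finger parallel gripper is mounted at the origin on a cart in front of the work surface, level with it; the furniture and walls round the work are solid. World frame = base frame: x ahead of the robot, y to its left, z up, the work surface at z = 0. Lengths are in m, angles in rad, forces in N, time in s.
With the tool pointing down it reaches from about 0.35 to 0.875 m from the base axis. Payload 4.2 kg.
Tool frame: the origin (TCP) lies at the very end of the fingers, on their centre line; the grasp point (between the pads) lies 19 mm behind it; z points along the fingers, y is the line along which they close (so a half turn about z gives the same grasp; the last joint's range is limited). The gripper opens to 85 mm and grips with 20 to 120 N. Pads are 22 mm wide; open, the fingers measure 114 mm over their backs; the gripper's body (76 mm by 85 mm) begins 54 mm behind the grasp point. The pads swing forward as they close: fully open they stand 13 mm farther back than shut.
Start: joints at [1.408, 0.385, 0.008, 0, -1.194, -0.259], TCP at [0.256, 0.57, 0.231] pointing down, gripper open.
Joint ranges: [-3.14, 3.14], [-1.21, 2.06], [-1.07, 1.41], [-3.16, 2.05], [-2.99, -0.16], [-3.1, 3.1]. Speed limits (rad/s): [2.79, 2.79, 3.14, 3.14, 3.14, 3.14].

## Interface

Orientations are given as a rotation vector (axis times angle).
In Python, from rig import * gives the robot as it stands.
- The arm moves only by the tool send_rows, never from a script. Its argument "plan" is a list of rows, each an object with "fingers": the finger opening in m, from 0 to 0.0854; "translation": the shift along the tool's x, y, z in m, a list of three; "turn": the turn, a rotation vector about the tool's x, y, z in degrees, a list of three. A call has 1 to 20 rows; each row is the pose to reach, as a shift and turn from the pose commanded when the call began, along the tool's axes at that moment; what a row does not reach only later rows make up. A row lasts 1/10 s, in which the tool goes at most 50 mm and 8.59 degrees, less where a joint would pass 70% of its speed; a pose out of reach is approached as far as the arm can. A call with a gripper value outside its range is refused whole. The fingers move at their own pace and stop on an object; the grip force is fixed at half the most. Time passes only in rows, so rows that repeat a pose let the fingers close. It gives the time, the measured TCP pose, the force, the opening and the grip force at its end, in the units of the state.
- observe(): the state, without advancing time (a new reading comes with each control period).
- read_camera(name): name is "scene" or "side" or "wrist"; returns the picture (480x640x3 uint8, red, green, blue); there is no depth.
- get_calibration(name): a dict with "fx", "fy", "cx", "cy" (pixels), "dist" ([k1, k2, p1, p2, k3] as OpenCV has them; the pictures are not rectified), "rvec" (rotation vector, rad) and "tvec" (3), from world to camera coordinates, as OpenCV has them; the wrist camera has in their place "mount" (4x4, takes a point from camera to tool coordinates, whose origin is the TCP and whose axes are the flange's). Camera axes: x right, y down, z forward; pixel columns grow to the right and rows downward; lengths in m; the calibration is good to about 2 mm. A picture is of the moment at which its call begins: read the wrist's pose just before it. get_calibration takes no time and is no camera call.
- finish_job(): hands the job in; it is judged then, once.
The state is a dict: "t": time; "joint_positions": joint angles; "joint_vel": joint speeds; "effort": joint torques, N m; "ee_pos": TCP position; "ee_rot": TCP orientation; "ft_force": force on the tool from outside, world axes, zero at the start; "ft_torque": the same for the moment, N m; "finger_gap": opening from 0.0 (shut) to 1.0 (fully open); "gripper_force": force on a finger pad.
Only numpy, scipy, OpenCV 4.12 (cv2) and the standard library are available. Lean on these libraries where they do the work, as an engineer would, in place of code of your own. Each camera call takes 0.05 s, during which the arm holds its last target. There are 200 camera calls.

## Working session

There is one attempt and no reset: what is moved stays moved. The work goes in short steps, Python scripts to look and compute and a tool call to move; the robot and the scene stay as the last step left them, time stands still between calls to the robot, and variables do not carry over. Pictures are saved under pics/ and viewed, at most 10 in all, crops included, and the job is handed in when it is done.

Besides the shell and the picture viewer there is one more tool, called in YAML: its name, and indented under it one key for each argument. send_rows: Moves the arm, as the interface text tells. Its arguments: {"type":"object","properties":{"plan":{"type":"array"}},"required":["plan"]}

```bash
ls; mkdir -p pics; python3 - <<'E'
from rig import *
import cv2,numpy as np
s=observe();print(s['t'],s['ee_pos'],s['ee_rot'])
for n in("scene","side"):
    cv2.imwrite(f"pics/{n}0.png",read_camera(n)[:,:,::-1])
for n in("scene","side","wrist"):print(n,get_calibration(n))
E
```

```text
pics
0.0 [0.25561994 0.56968594 0.23020951] [ 3.06979390e+00 -6.57541219e-01 -6.11251749e-04]
scene {'fx': 535.3011045962377, 'fy': 535.3011045962377, 'cx': 312.15868813432013, 'cy': 238.53063019818046, 'dist': array([0.04816061, 0.        , 0.        , 0.        , 0.        ]), 'rvec': array([ 1.86838067, -0.9833885 ,  0.56914562]), 'tvec': array([-0.14428144,  0.35889065,  0.4535412 ])}
side {'fx': 523.1874628898948, 'fy': 523.1874628898948, 'cx': 306.7591161242276, 'cy': 235.12433123349564, 'dist': array([-0.02659206,  0.        ,  0.        ,  0.        ,  0.        ]), 'rvec': array([ 2.04072826, -0.5477967 ,  0.28500701]), 'tvec': array([-0.40058063,  0.30831541,  0.46064588])}
wrist {'fx': 403.38168037150524, 'fy': 403.38168037150524, 'cx': 327.1061127304595, 'cy': 236.05681966862684, 'dist': array([0.01509547, 0.        , 0.        , 0.        , 0.        ]), 'mount': array([[-3.38914404e-04, -9.59014031e-01, -2.83358385e-01,
         7.12731750e-02],
       [ 9.99999941e-01, -3.39684647e-04, -4.64148647e-05,
         3.54666659e-04],
       [-5.17399866e-05, -2.83358384e-01,  9.59014089e-01,
        -1.41815165e-01],
       [ 0.00000000e+00,  0.00000000e+00,  0.00000000e+00,
         1.00000000e+00]])}
```

View pics/scene0.png

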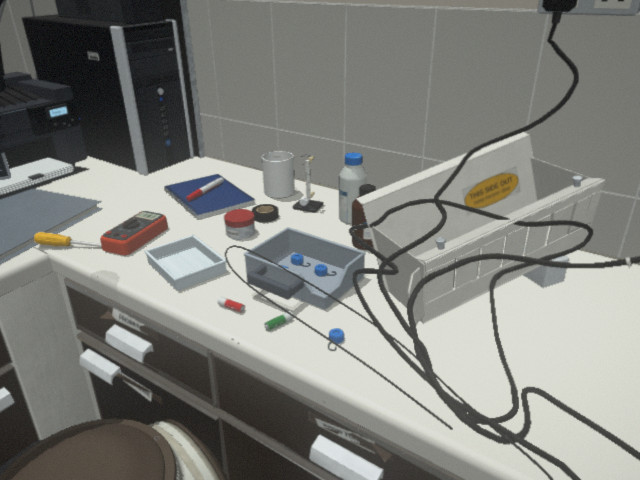

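View pics/side0.png

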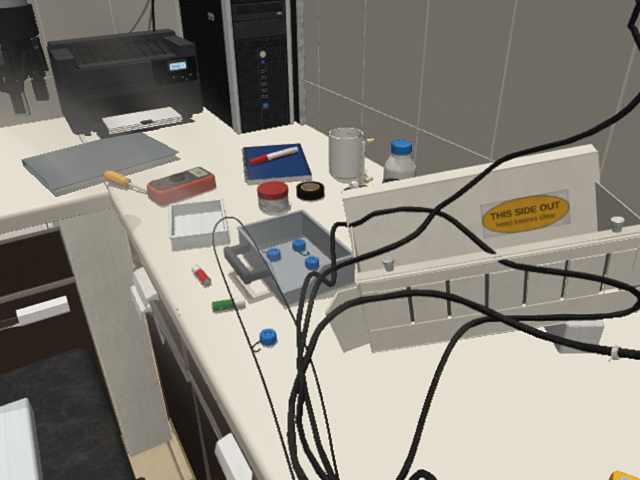

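The scene view shows the tray at (187,262), the red battery at (231,305), the green at (278,321), the stray cap at (336,335) and the tote around (305,265). In the side view they are at (199,224), (201,275), (228,304), (267,337) and (295,258).

```bash
cat > h.py <<'E'
from rig import *
import cv2,numpy as np
from scipy.spatial.transform import Rotation as R
def cam(n,s=None):
    c=get_calibration(n);K=np.array([[c['fx'],0,c['cx']],[0,c['fy'],c['cy']],[0,0,1]])
    if n=='wrist':
        T=np.eye(4);T[:3,:3]=R.from_rotvec(s['ee_rot']).as_matrix();T[:3,3]=s['ee_pos']
        W=np.linalg.inv(T@c['mount']);return K,c['dist'],W[:3,:3],W[:3,3]
    return K,c['dist'],cv2.Rodrigues(c['rvec'])[0],c['tvec']
def ray(n,px,z,s=None):
    "pixel -> world point at height z"
    K,d,Rm,t=cam(n,s);u=cv2.undistortPoints(np.array([[px]],float),K,d)[0,0]
    o=-Rm.T@t;v=Rm.T@np.array([*u,1]);return o+v*(z-o[2])/v[2]
def proj(n,P,s=None):
    K,d,Rm,t=cam(n,s);return cv2.projectPoints(np.array(P,float).reshape(-1,1,3),cv2.Rodrigues(Rm)[0],t,K,d)[0][:,0]
def totool(P,s=None):
    "world point -> shift in current tool axes"
    s=s or observe();return R.from_rotvec(s['ee_rot']).inv().apply(np.array(P)-s['ee_pos'])
def blobs(img,lo,hi,mina=15):
    m=cv2.inRange(cv2.cvtColor(img,cv2.COLOR_RGB2HSV),lo,hi)
    n,_,st,c=cv2.connectedComponentsWithStats(m);return [(c[i].round(1),st[i]) for i in range(1,n) if st[i,4]>=mina]
E
python3 - <<'E'
from h import *
np.set_printoptions(precision=3,suppress=True)
for k,a,b,z in [("tray",(187,262),(199,224),.02),("red",(231,305),(201,275),.008),("green",(278,321),(228,304),.008),("cap3",(336,335),(267,337),.01),
  ("tote left rim corner",(288,231),(300,212),.05),("rim handle-left",(247,256),(238,224),.05),("rim far right",(363,262),(352,247),.05)]:
    print(k,ray("scene",a,z),ray("side",b,z))
print(R.from_rotvec(observe()['ee_rot']).as_matrix())
E
```

```text
tray [0.468 0.437 0.02 ] [0.473 0.434 0.02 ]
red [0.422 0.286 0.008] [0.425 0.289 0.008]
green [0.431 0.193 0.008] [0.434 0.194 0.008]
cap3 [0.451 0.095 0.01 ] [0.451 0.096 0.01 ]
tote left rim corner [0.627 0.32  0.05 ] [0.63  0.326 0.05 ]
rim handle-left [0.508 0.322 0.05 ] [0.517 0.344 0.05 ]
rim far right [0.605 0.138 0.05 ] [0.644 0.177 0.05 ]
[[ 0.912 -0.41  -0.001]
 [-0.41  -0.912 -0.002]
 [ 0.     0.002 -1.   ]]
```

send_rows:
  plan:
    - {"fingers":0.0854,"translation":[0.321,0.217,-0.02],"turn":[0,0,-24.2]}
    - {"fingers":0.0854,"translation":[0.321,0.217,-0.02],"turn":[0,0,-24.2]}
    - {"fingers":0.0854,"translation":[0.321,0.217,-0.02],"turn":[0,0,-24.2]}
    - {"fingers":0.0854,"translation":[0.321,0.217,-0.02],"turn":[0,0,-24.2]}
    - {"fingers":0.0854,"translation":[0.321,0.217,-0.02],"turn":[0,0,-24.2]}
    - {"fingers":0.0854,"translation":[0.321,0.217,-0.02],"turn":[0,0,-24.2]}
    - {"fingers":0.0854,"translation":[0.321,0.217,-0.02],"turn":[0,0,-24.2]}
    - {"fingers":0.0854,"translation":[0.321,0.217,-0.02],"turn":[0,0,-24.2]}
    - {"fingers":0.0854,"translation":[0.321,0.217,-0.02],"turn":[0,0,-24.2]}
    - {"fingers":0.0854,"translation":[0.321,0.217,-0.02],"turn":[0,0,-24.2]}
    - {"fingers":0.0854,"translation":[0.321,0.217,-0.02],"turn":[0,0,-24.2]}

```text
t: 1.2
ee_pos: [0.4595, 0.2413, 0.251]
ee_rot: [3.141, 0.002, -0.001]
ft_force: [-0.4, -0.2, 0.8]
finger_gap: 1.004
gripper_force: 0.0
```

```bash
python3 - <<'E'
from h import *
import json
s=observe();im=read_camera("wrist");cv2.imwrite("pics/w1.png",im[:,:,::-1])
print(s['t'],s['ee_pos'],s['ee_rot'],s['joint_positions'],s['ft_force'])
json.dump({k:np.array(s[k]).tolist() for k in('ee_pos','ee_rot')},open('w1.json','w'))
for nm,lo,hi in(("blue",(100,130,60),(118,255,255)),("red",(0,140,80),(8,255,255)),("green",(45,100,40),(85,255,255))):
    for c,st in blobs(im,lo,hi): print(nm,c,st,ray("wrist",c,.01,s).round(4))
E
```

```text
1.2 [0.4594773  0.24129364 0.2509977 ] [ 3.14142413e+00  1.86079388e-03 -8.85015020e-04] [ 7.96387435e-01  1.89621286e-01 -2.16499117e-01 -3.10263873e-04
 -1.16519011e+00  7.75716070e-01] [-0.37762156 -0.24312917  0.83594167]
blue [276.2  29. ] [263  14  28  31 653] [0.6022 0.285  0.01  ]
blue [347.3  39.5] [334  24  28  32 630] [0.5942 0.224  0.01  ]
blue [283.   93.2] [270  80  27  27 545] [0.5506 0.2808 0.01  ]
blue [473.7 200.6] [461 189  27  25 496] [0.4531 0.1002 0.01  ]
red [39.1  3.9] [ 13   0  52  11 391] [0.6198 0.4824 0.01  ]
red [284.6 228.9] [268 222  34  15 422] [0.4247 0.2831 0.01  ]
green [374.1 217.9] [367 212  15  12 113] [0.436  0.1954 0.01  ]
green [369.2 234.2] [361 225  18  20 246] [0.4194 0.1997 0.01  ]
```

View pics/w1.png

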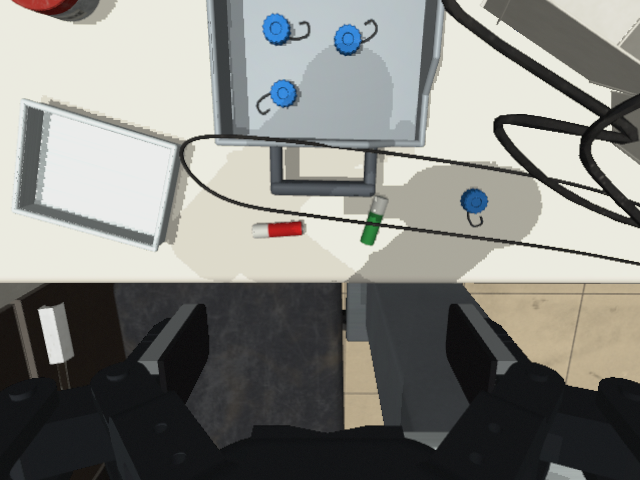

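The wrist view shows the caps in the tote at (276,29), (347,39) and (283,93), the handle bar from (272,188) to (374,190) and the tray corners at about (24,101), (181,143), (158,249), (14,212). The red battery spans (252,231)–(305,228), the green (381,198)–(369,244), and the stray cap is at (474,201).

```bash
python3 - <<'E'
from h import *
import json
np.set_printoptions(precision=4,suppress=True)
s=json.load(open('w1.json'));w=lambda p,z:ray("wrist",p,z,s)
for n,a,b in(("red",(252,231),(305,228)),("green",(382,198),(369,244))):
    A,B=w(a,.008),w(b,.008);print(n,(A+B)/2,np.linalg.norm(A-B),np.degrees(np.arctan2(*(B-A)[1::-1])))
print("cap3",w((473.7,200.6),.012))
t=[w(p,.027) for p in((24,101),(181,143),(158,249),(14,212))]
print("tray",np.mean(t,0));[print(x) for x in t]
print("bar",w((272,188.5),.048),w((374,189.5),.048),"rim",w((215,144),.05),w((425,146),.05),"slot edges",w((323,182),.048),w((323,196),.048),w((323,151),.035))
for c in((276.2,29),(347.3,39.5),(283,93.2)):print("cap",w(c,.015))
for z in np.arange(0,.35,.05):print(z,w((183,150),z)[:2],ray("scene",(226,250),z)[:2])
E
```

```text
red [0.4236 0.2894 0.008 ] 0.05263175189154914 -86.58831235259983
green [0.4319 0.1938 0.008 ] 0.04800318488959361 166.56881672691554
cap3 [0.4535 0.1009 0.012 ]
tray [0.4763 0.4506 0.027 ]
[0.5423 0.4998 0.027 ]
[0.508  0.3704 0.027 ]
[0.4095 0.4023 0.027 ]
[0.4453 0.5297 0.027 ]
bar [0.4713 0.2888 0.048 ] [0.4705 0.2009 0.048 ] rim [0.5087 0.3342 0.05  ] [0.5073 0.1601 0.05  ] slot edges [0.477  0.2448 0.048 ] [0.4648 0.2449 0.048 ] [0.502  0.2449 0.035 ]
cap [0.6013 0.2844 0.015 ]
cap [0.5933 0.2242 0.015 ]
cap [0.5503 0.2803 0.015 ]
0.0 [0.4999 0.3787] [0.5673 0.4343]
0.05 [0.5038 0.3612] [0.5039 0.3687]
0.1 [0.5077 0.3437] [0.4406 0.3031]
0.15000000000000002 [0.5117 0.3262] [0.3772 0.2376]
0.2 [0.5156 0.3087] [0.3139 0.172 ]
0.25 [0.5195 0.2912] [0.2505 0.1064]
0.30000000000000004 [0.5234 0.2737] [0.1871 0.0409]
```

send_rows:
  plan:
    - {"fingers":0.036,"translation":[-0.037,-0.048,0.17],"turn":[0,0,86.6]}
    - {"fingers":0.036,"translation":[-0.037,-0.048,0.17],"turn":[0,0,86.6]}
    - {"fingers":0.036,"translation":[-0.037,-0.048,0.17],"turn":[0,0,86.6]}
    - {"fingers":0.036,"translation":[-0.037,-0.048,0.17],"turn":[0,0,86.6]}
    - {"fingers":0.036,"translation":[-0.037,-0.048,0.17],"turn":[0,0,86.6]}
    - {"fingers":0.036,"translation":[-0.037,-0.048,0.17],"turn":[0,0,86.6]}
    - {"fingers":0.036,"translation":[-0.037,-0.048,0.17],"turn":[0,0,86.6]}
    - {"fingers":0.036,"translation":[-0.037,-0.048,0.17],"turn":[0,0,86.6]}
    - {"fingers":0.036,"translation":[-0.037,-0.048,0.17],"turn":[0,0,86.6]}
    - {"fingers":0.036,"translation":[-0.037,-0.048,0.17],"turn":[0,0,86.6]}
    - {"fingers":0.036,"translation":[-0.037,-0.048,0.17],"turn":[0,0,86.6]}
    - {"fingers":0.036,"translation":[-0.037,-0.048,0.17],"turn":[0,0,86.6]}
    - {"fingers":0.036,"translation":[-0.037,-0.048,0.2],"turn":[0,0,86.6]}
    - {"fingers":0.036,"translation":[-0.037,-0.048,0.225],"turn":[0,0,86.6]}
    - {"fingers":0.036,"translation":[-0.037,-0.048,0.235],"turn":[0,0,86.6]}
    - {"fingers":0.036,"translation":[-0.037,-0.048,0.245],"turn":[0,0,86.6]}
    - {"fingers":0.036,"translation":[-0.037,-0.048,0.245],"turn":[0,0,86.6]}

```text
t: 2.95
ee_pos: [0.4225, 0.2886, 0.0056]
ee_rot: [2.287, -2.152, 0.0]
ft_force: [-0.4, -0.2, 0.7]
finger_gap: 0.422
gripper_force: 0.0
```

```bash
python3 - <<'E'
from h import *
s=observe();print(s['ee_pos'],s['ee_rot'])
a=read_camera("scene")[230:380,180:380];b=read_camera("side")[190:360,150:350]
cv2.imwrite("pics/p2.png",np.hstack([cv2.resize(x,(400,330)) for x in(a,b)])[:,:,::-1])
E
```

```text
[0.42254234 0.28859117 0.00555191] [ 2.28681004e+00 -2.15156608e+00  2.76714534e-04]
```

View pics/p2.png

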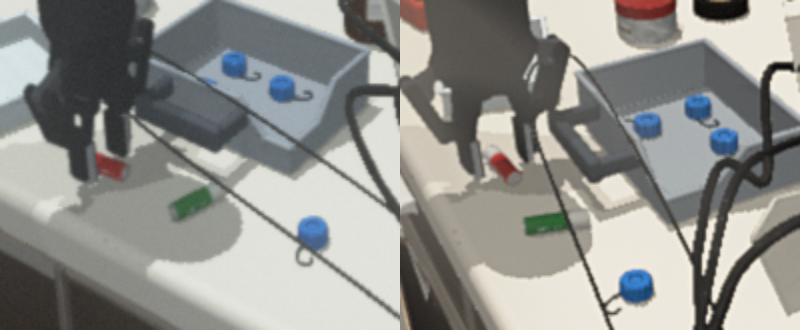

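The fingers straddle the red battery in both views: panel (100,165) in the scene crop and (505,165) in the side crop. I'll close, lift and carry it.

send_rows:
  plan:
    - {"fingers":0.0,"translation":[0,0,0],"turn":[0,0,0]}
    - {"fingers":0.0,"translation":[0,0,0],"turn":[0,0,0]}
    - {"fingers":0.0,"translation":[0,0,0],"turn":[0,0,0]}
    - {"fingers":0.0,"translation":[0,0,0],"turn":[0,0,0]}
    - {"fingers":0.0,"translation":[0,0,0],"turn":[0,0,0]}
    - {"fingers":0.0,"translation":[0,0,-0.03],"turn":[0,0,0]}
    - {"fingers":0.0,"translation":[0,0,-0.07],"turn":[0,0,0]}
    - {"fingers":0.0,"translation":[0,0,-0.1],"turn":[0,0,0]}
    - {"fingers":0.0,"translation":[-0.19,-0.0735,-0.1],"turn":[0,0,18.2]}
    - {"fingers":0.0,"translation":[-0.19,-0.0735,-0.1],"turn":[0,0,18.2]}
    - {"fingers":0.0,"translation":[-0.19,-0.0735,-0.1],"turn":[0,0,18.2]}
    - {"fingers":0.0,"translation":[-0.19,-0.0735,-0.1],"turn":[0,0,18.2]}
    - {"fingers":0.0,"translation":[-0.19,-0.0735,-0.1],"turn":[0,0,18.2]}
    - {"fingers":0.0,"translation":[-0.19,-0.0735,-0.1],"turn":[0,0,18.2]}
    - {"fingers":0.0,"translation":[-0.19,-0.0735,-0.06],"turn":[0,0,18.2]}
    - {"fingers":0.0,"translation":[-0.19,-0.0735,-0.03],"turn":[0,0,18.2]}
    - {"fingers":0.0,"translation":[-0.19,-0.0735,-0.015],"turn":[0,0,18.2]}
    - {"fingers":0.0,"translation":[-0.19,-0.0735,-0.005],"turn":[0,0,18.2]}
    - {"fingers":0.0,"translation":[-0.19,-0.0735,-0.004],"turn":[0,0,18.2]}

```text
t: 4.95
ee_pos: [0.4852, 0.4826, 0.0111]
ee_rot: [-1.917, 2.488, -0.0]
ft_force: [-0.2, 0.1, 0.1]
finger_gap: 0.145
gripper_force: 58.8
```

send_rows:
  plan:
    - {"fingers":0.0,"translation":[0,0,0.0018],"turn":[0,0,0]}
    - {"fingers":0.036,"translation":[0,0,0.0018],"turn":[0,0,0]}
    - {"fingers":0.036,"translation":[0,0,0.0018],"turn":[0,0,0]}
    - {"fingers":0.036,"translation":[0,0,0.0018],"turn":[0,0,0]}
    - {"fingers":0.036,"translation":[0,0,-0.03],"turn":[0,0,0]}
    - {"fingers":0.036,"translation":[0,0,-0.08],"turn":[0,0,0]}
    - {"fingers":0.036,"translation":[0.293,-0.022,-0.09],"turn":[0,0,-91.4]}
    - {"fingers":0.036,"translation":[0.293,-0.022,-0.09],"turn":[0,0,-91.4]}
    - {"fingers":0.036,"translation":[0.293,-0.022,-0.09],"turn":[0,0,-91.4]}
    - {"fingers":0.036,"translation":[0.293,-0.022,-0.09],"turn":[0,0,-91.4]}
    - {"fingers":0.036,"translation":[0.293,-0.022,-0.09],"turn":[0,0,-91.4]}
    - {"fingers":0.036,"translation":[0.293,-0.022,-0.09],"turn":[0,0,-91.4]}
    - {"fingers":0.036,"translation":[0.293,-0.022,-0.09],"turn":[0,0,-91.4]}
    - {"fingers":0.036,"translation":[0.293,-0.022,-0.09],"turn":[0,0,-91.4]}
    - {"fingers":0.036,"translation":[0.293,-0.022,-0.09],"turn":[0,0,-91.4]}
    - {"fingers":0.036,"translation":[0.293,-0.022,-0.09],"turn":[0,0,-91.4]}
    - {"fingers":0.036,"translation":[0.293,-0.022,-0.09],"turn":[0,0,-91.4]}
    - {"fingers":0.036,"translation":[0.293,-0.022,-0.09],"turn":[0,0,-91.4]}
    - {"fingers":0.036,"translation":[0.293,-0.022,-0.09],"turn":[0,0,-91.4]}

```text
t: 6.85
ee_pos: [0.4315, 0.194, 0.1004]
ee_rot: [-3.12, 0.369, -0.0]
ft_force: [0.5, -0.7, -0.4]
finger_gap: 0.422
gripper_force: 0.0
```

```bash
python3 - <<'E'
from h import *
s=observe();print(s['ee_pos'],s['ee_rot'])
im=read_camera("wrist")
for nm,lo,hi in(("green",(45,100,40),(85,255,255)),("blue",(100,130,60),(118,255,255)),):
    for c,st in blobs(im,lo,hi): print(nm,c,st,ray("wrist",c,.01,s).round(4))
a=im;b=read_camera("scene")[220:340,130:330]
cv2.imwrite("pics/p3.png",np.hstack([cv2.resize(a,(400,300)),cv2.resize(b,(400,300))])[:,:,::-1])
E
```

```text
[0.43145846 0.19396834 0.10044989] [-3.11955443e+00  3.68837861e-01 -3.68242036e-04]
green [323.9 234.5] [313 225  23  19 347] [0.4354 0.1948 0.01  ]
green [323.1 262.3] [312 248  23  30 589] [0.4182 0.1995 0.01  ]
blue [115.4  67.6] [  89   43   54   49 1992] [0.551  0.2808 0.01  ]
blue [478.4 167.8] [ 456  148   46   41 1448] [0.4533 0.0998 0.01  ]
```

View pics/p3.png

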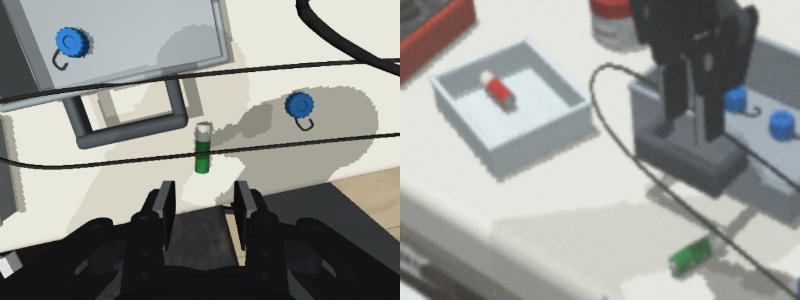

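Red lies in the tray (scene crop (497,90)), and green is centred between the fingers at about (325,236) in the wrist view.

send_rows:
  plan:
    - {"fingers":0.036,"translation":[0.001,0,0.045],"turn":[0,0,0]}
    - {"fingers":0.036,"translation":[0.001,0,0.075],"turn":[0,0,0]}
    - {"fingers":0.036,"translation":[0.001,0,0.09],"turn":[0,0,0]}
    - {"fingers":0.036,"translation":[0.001,0,0.095],"turn":[0,0,0]}
    - {"fingers":0.0,"translation":[0.001,0,0.095],"turn":[0,0,0]}
    - {"fingers":0.0,"translation":[0.001,0,0.095],"turn":[0,0,0]}
    - {"fingers":0.0,"translation":[0.001,0,0.095],"turn":[0,0,0]}
    - {"fingers":0.0,"translation":[0.001,0,0.095],"turn":[0,0,0]}
    - {"fingers":0.0,"translation":[0.001,0,0.05],"turn":[0,0,0]}
    - {"fingers":0.0,"translation":[0.001,0,0.0],"turn":[0,0,0]}
    - {"fingers":0.0,"translation":[-0.017,-0.227,0.0],"turn":[0,0,-88.6]}
    - {"fingers":0.0,"translation":[-0.017,-0.227,0.0],"turn":[0,0,-88.6]}
    - {"fingers":0.0,"translation":[-0.017,-0.227,0.0],"turn":[0,0,-88.6]}
    - {"fingers":0.0,"translation":[-0.017,-0.227,0.0],"turn":[0,0,-88.6]}
    - {"fingers":0.0,"translation":[-0.017,-0.227,0.0],"turn":[0,0,-88.6]}
    - {"fingers":0.0,"translation":[-0.017,-0.227,0.0],"turn":[0,0,-88.6]}
    - {"fingers":0.0,"translation":[-0.017,-0.227,0.0],"turn":[0,0,-88.6]}
    - {"fingers":0.0,"translation":[-0.017,-0.227,0.0],"turn":[0,0,-88.6]}
    - {"fingers":0.0,"translation":[-0.017,-0.227,0.0],"turn":[0,0,-88.6]}
    - {"fingers":0.0,"translation":[-0.017,-0.227,0.0],"turn":[0,0,-88.6]}

```text
t: 8.95
ee_pos: [0.4673, 0.4187, 0.1007]
ee_rot: [-2.526, -1.867, -0.001]
ft_force: [-0.0, 0.1, 0.1]
finger_gap: 0.145
gripper_force: 60.3
```

send_rows:
  plan:
    - {"fingers":0.0,"translation":[0,0,0.045],"turn":[0,0,-2.7]}
    - {"fingers":0.0,"translation":[0,0,0.075],"turn":[0,0,-2.7]}
    - {"fingers":0.0,"translation":[0,0,0.088],"turn":[0,0,-2.7]}
    - {"fingers":0.0,"translation":[0,0,0.0915],"turn":[0,0,-2.7]}
    - {"fingers":0.0,"translation":[0,0,0.0915],"turn":[0,0,-2.7]}
    - {"fingers":0.036,"translation":[0,0,0.0915],"turn":[0,0,-2.7]}
    - {"fingers":0.036,"translation":[0,0,0.0915],"turn":[0,0,-2.7]}
    - {"fingers":0.036,"translation":[0,0,0.0915],"turn":[0,0,-2.7]}
    - {"fingers":0.036,"translation":[0,0,0.06],"turn":[0,0,-2.7]}
    - {"fingers":0.036,"translation":[0,0,0.01],"turn":[0,0,-2.7]}
    - {"fingers":0.05,"translation":[-0.308,0.082,0.0],"turn":[0,0,27.5]}
    - {"fingers":0.05,"translation":[-0.308,0.082,0.0],"turn":[0,0,27.5]}
    - {"fingers":0.05,"translation":[-0.308,0.082,0.0],"turn":[0,0,27.5]}
    - {"fingers":0.05,"translation":[-0.308,0.082,0.0],"turn":[0,0,27.5]}
    - {"fingers":0.05,"translation":[-0.308,0.082,0.0],"turn":[0,0,27.5]}
    - {"fingers":0.05,"translation":[-0.308,0.082,0.0],"turn":[0,0,27.5]}
    - {"fingers":0.05,"translation":[-0.308,0.082,0.0],"turn":[0,0,27.5]}
    - {"fingers":0.05,"translation":[-0.308,0.082,0.0],"turn":[0,0,27.5]}
    - {"fingers":0.05,"translation":[-0.308,0.082,0.0],"turn":[0,0,27.5]}
    - {"fingers":0.05,"translation":[-0.308,0.082,0.0],"turn":[0,0,27.5]}

```text
t: 10.95
ee_pos: [0.4539, 0.1012, 0.1005]
ee_rot: [-2.901, -1.205, -0.001]
ft_force: [0.3, 0.0, -0.9]
finger_gap: 0.585
gripper_force: 0.0
```

```bash
python3 - <<'E'
from h import *
s=observe();print(s['ee_pos'],s['ee_rot'],np.degrees(R.from_rotvec(s['ee_rot']).as_matrix()[:2,0]))
im=read_camera("wrist")
for c,st in blobs(im,(100,130,60),(118,255,255)): print(c,st,ray("wrist",c,.012,s).round(4))
im=read_camera("scene")
for nm,lo,hi in(("green",(45,100,40),(85,255,255)),("red",(0,140,80),(8,255,255)),("blue",(100,130,60),(118,255,255)),):
    for c,st in blobs(im,lo,hi): print(nm,c,st,ray("scene",c,.01).round(4))
E
```

```text
[0.45386023 0.10121024 0.10052058] [-2.90101027e+00 -1.20545552e+00 -1.43315824e-03] [40.42313714 40.60509561]
[329.2 243.2] [ 311  223   38   41 1164] [0.4536 0.1    0.012 ]
green [194.1 267.2] [192 266   6   4  16] [0.4729 0.4256 0.01  ]
red [193.8 193.5] [188 190  12   8  26] [0.7206 0.6835 0.01  ]
red [243.4 215.3] [240 210  10  11  49] [0.6939 0.4987 0.01  ]
red [126.2 235.7] [101 216  63  29 177] [0.485  0.6379 0.01  ]
red [178.6 255.3] [175 252   9   8  35] [0.488 0.484 0.01 ]
blue [294.4 259.5] [292 254   8  11  48] [0.5995 0.2855 0.01  ]
blue [322.3 269.5] [319 264   8  12  68] [0.5986 0.2204 0.01  ]
blue [336.2 334.8] [330 329  13  13 134] [0.4517 0.0953 0.01  ]
```

send_rows:
  plan:
    - {"fingers":0.05,"translation":[0,0.001,0.045],"turn":[0,0,0]}
    - {"fingers":0.05,"translation":[0,0.001,0.08],"turn":[0,0,0]}
    - {"fingers":0.05,"translation":[0,0.001,0.092],"turn":[0,0,0]}
    - {"fingers":0.05,"translation":[0,0.001,0.095],"turn":[0,0,0]}
    - {"fingers":0.0,"translation":[0,0.001,0.095],"turn":[0,0,0]}
    - {"fingers":0.0,"translation":[0,0.001,0.095],"turn":[0,0,0]}
    - {"fingers":0.0,"translation":[0,0.001,0.095],"turn":[0,0,0]}
    - {"fingers":0.0,"translation":[0,0.001,0.095],"turn":[0,0,0]}
    - {"fingers":0.0,"translation":[0,0.001,0.05],"turn":[0,0,0]}
    - {"fingers":0.0,"translation":[0,0.001,0.0],"turn":[0,0,0]}
    - {"fingers":0.0,"translation":[0.148,-0.0195,0.0],"turn":[0,0,0]}
    - {"fingers":0.0,"translation":[0.148,-0.0195,0.0],"turn":[0,0,0]}
    - {"fingers":0.0,"translation":[0.148,-0.0195,0.0],"turn":[0,0,0]}
    - {"fingers":0.0,"translation":[0.148,-0.0195,0.0],"turn":[0,0,0]}
    - {"fingers":0.0,"translation":[0.148,-0.0195,0.0],"turn":[0,0,0]}

```text
t: 12.55
ee_pos: [0.5439, 0.2193, 0.0998]
ee_rot: [-2.901, -1.205, 0.001]
ft_force: [-0.4, -0.7, 0.2]
finger_gap: 0.228
gripper_force: 58.8
```

send_rows:
  plan:
    - {"fingers":0.0,"translation":[0.001,0,0.04],"turn":[0,0,0]}
    - {"fingers":0.0,"translation":[0.001,0,0.07],"turn":[0,0,0]}
    - {"fingers":0.0,"translation":[0.001,0,0.086],"turn":[0,0,0]}
    - {"fingers":0.0,"translation":[0.001,0,0.089],"turn":[0,0,0]}
    - {"fingers":0.0,"translation":[0.001,0,0.089],"turn":[0,0,0]}
    - {"fingers":0.04,"translation":[0.001,0,0.089],"turn":[0,0,0]}
    - {"fingers":0.04,"translation":[0.001,0,0.089],"turn":[0,0,0]}
    - {"fingers":0.04,"translation":[0.001,0,0.089],"turn":[0,0,0]}
    - {"fingers":0.04,"translation":[0.001,0,0.05],"turn":[0,0,0]}
    - {"fingers":0.04,"translation":[0.001,0,0.0],"turn":[0,0,0]}
    - {"fingers":0.036,"translation":[-0.033,-0.07,-0.02],"turn":[0,0,135]}
    - {"fingers":0.036,"translation":[-0.033,-0.07,-0.02],"turn":[0,0,135]}
    - {"fingers":0.036,"translation":[-0.033,-0.07,-0.02],"turn":[0,0,135]}
    - {"fingers":0.036,"translation":[-0.033,-0.07,-0.02],"turn":[0,0,135]}
    - {"fingers":0.036,"translation":[-0.033,-0.07,-0.02],"turn":[0,0,135]}
    - {"fingers":0.036,"translation":[-0.033,-0.07,-0.02],"turn":[0,0,135]}
    - {"fingers":0.036,"translation":[-0.033,-0.07,-0.02],"turn":[0,0,135]}
    - {"fingers":0.036,"translation":[-0.033,-0.07,-0.02],"turn":[0,0,135]}
    - {"fingers":0.036,"translation":[-0.033,-0.07,-0.02],"turn":[0,0,135]}
    - {"fingers":0.036,"translation":[-0.033,-0.07,-0.02],"turn":[0,0,135]}

```text
t: 14.55
ee_pos: [0.4712, 0.245, 0.1209]
ee_rot: [-2.942, 1.1, -0.001]
ft_force: [-0.1, 0.0, -0.4]
finger_gap: 0.421
gripper_force: 0.0
```

```bash
python3 - <<'E'
from h import *
s=observe();print(s['ee_pos'],s['joint_positions'],R.from_rotvec(s['ee_rot']).as_matrix()[:2,0])
im=read_camera("scene")
for c,st in blobs(im,(100,130,60),(118,255,255)): print(c,st,ray("scene",c,.013).round(4))
E
```

```text
[0.47123114 0.24496856 0.12087628] [ 7.84994030e-01  3.36594310e-01 -3.74262776e-01 -5.71242322e-05
 -8.58975401e-01  7.03808816e-02] [ 0.75479242 -0.65596372]
[352.8 158.3] [345 153  17  12 173] [1.1404 0.483  0.013 ]
[233.8 192.4] [225 186  18  12  42] [0.7743 0.6006 0.013 ]
[296.5 258.6] [291 254  11  11  97] [0.6004 0.281  0.013 ]
[320.3 269.6] [315 264  11  12 104] [0.5922 0.2205 0.013 ]
[309.4 280. ] [305 278   9   6  28] [0.5521 0.2167 0.013 ]
```

send_rows:
  plan:
    - {"fingers":0.036,"translation":[0,0,0],"turn":[0,0,49.5]}
    - {"fingers":0.036,"translation":[0,0,0],"turn":[0,0,49.5]}
    - {"fingers":0.036,"translation":[0,0,0],"turn":[0,0,49.5]}
    - {"fingers":0.036,"translation":[0,0,0],"turn":[0,0,49.5]}
    - {"fingers":0.036,"translation":[0,0,0],"turn":[0,0,49.5]}
    - {"fingers":0.036,"translation":[0,0,0],"turn":[0,0,49.5]}
    - {"fingers":0.036,"translation":[0,0,0],"turn":[0,0,49.5]}

```text
t: 15.3
ee_pos: [0.4712, 0.245, 0.1207]
ee_rot: [-2.221, 2.221, 0.0]
ft_force: [-0.2, -0.0, -0.7]
finger_gap: 0.42
gripper_force: 0.0
```

```bash
python3 - <<'E'
from h import *
import json
s=observe();print(s['ee_pos'],s['joint_positions'],R.from_rotvec(s['ee_rot']).as_matrix()[:2,0])
json.dump({k:np.array(s[k]).tolist() for k in('ee_pos','ee_rot')},open('w2.json','w'))
im=read_camera("wrist");cv2.imwrite("pics/w4.png",im[:,:,::-1])
# predicted bar outline (z=.048) for origin (.572,.246) yaw -.5deg
r=R.from_euler('z',-.5,degrees=True)
print(proj("wrist",[r.apply([x,y,.048])+[.572,.246,0] for x in(-.107,-.095) for y in(-.046,.046)],s).round(0))
E
```

```text
[0.47124432 0.24497142 0.12073663] [ 7.84997400e-01  3.36859546e-01 -3.74294589e-01 -1.71786917e-05
 -8.58856401e-01 -7.85061961e-01] [-7.56240748e-05 -9.99999838e-01]
[[338. 172.]
 [336. 327.]
 [316. 172.]
 [315. 327.]]
```

View pics/w4.png

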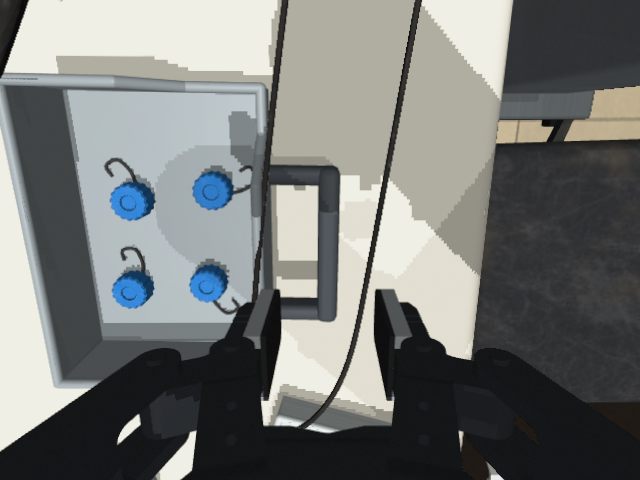

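The bar runs at columns 318–339, rows 166–320, on the finger centre line at about 328. All four caps are in the tote: (132,200), (212,190), (132,290) and (208,284).

send_rows:
  plan:
    - {"fingers":0.036,"translation":[0,0,0.04],"turn":[0,0,0]}
    - {"fingers":0.036,"translation":[0,0,0.065],"turn":[0,0,0]}
    - {"fingers":0.036,"translation":[0,0,0.085],"turn":[0,0,0]}
    - {"fingers":0.036,"translation":[0,0,0.098],"turn":[0,0,0]}
    - {"fingers":0.036,"translation":[0,0,0.103],"turn":[0,0,0]}
    - {"fingers":0.036,"translation":[0,0,0.103],"turn":[0,0,0]}
    - {"fingers":0.0,"translation":[0,0,0.103],"turn":[0,0,0]}
    - {"fingers":0.0,"translation":[0,0,0.103],"turn":[0,0,0]}
    - {"fingers":0.0,"translation":[0,0,0.103],"turn":[0,0,0]}
    - {"fingers":0.0,"translation":[0,0,0.103],"turn":[0,0,0]}
    - {"fingers":0.0,"translation":[0,0,0.103],"turn":[0,0,0]}

```text
t: 16.45
ee_pos: [0.4717, 0.2454, 0.0183]
ee_rot: [-2.218, 2.222, -0.0]
ft_force: [-0.5, -0.0, 6.3]
finger_gap: 0.13
gripper_force: 60.0
```

send_rows:
  plan:
    - {"fingers":0.0,"translation":[0,0,-0.005],"turn":[0,0,0]}
    - {"fingers":0.0,"translation":[0,0,-0.015],"turn":[0,0,0]}
    - {"fingers":0.0,"translation":[0,0,-0.03],"turn":[0,0,0]}
    - {"fingers":0.0,"translation":[0,0,-0.05],"turn":[0,0,0]}
    - {"fingers":0.0,"translation":[0,0,-0.07],"turn":[0,0,0]}
    - {"fingers":0.0,"translation":[0,0,-0.09],"turn":[0,0,0]}
    - {"fingers":0.0,"translation":[0,0,-0.11],"turn":[0,0,0]}
    - {"fingers":0.0,"translation":[0,0,-0.13],"turn":[0,0,0]}
    - {"fingers":0.0,"translation":[0,0,-0.15],"turn":[0,0,0]}
    - {"fingers":0.0,"translation":[0,0,-0.17],"turn":[0,0,0]}
    - {"fingers":0.0,"translation":[0,0,-0.19],"turn":[0,0,0]}
    - {"fingers":0.0,"translation":[0,0,-0.21],"turn":[0,0,0]}
    - {"fingers":0.0,"translation":[-0.01,0.005,-0.23],"turn":[0,0,0]}
    - {"fingers":0.0,"translation":[-0.025,0.01,-0.245],"turn":[0,0,0]}
    - {"fingers":0.0,"translation":[-0.04,0.015,-0.255],"turn":[0,0,0]}
    - {"fingers":0.0,"translation":[-0.05,0.02,-0.26],"turn":[0,0,0]}
    - {"fingers":0.0,"translation":[-0.055,0.02,-0.26],"turn":[0,0,0]}
    - {"fingers":0.0,"translation":[-0.055,0.02,-0.26],"turn":[0,0,0]}

```text
t: 18.25
ee_pos: [0.4507, 0.3003, 0.2762]
ee_rot: [2.218, -2.222, -0.0]
ft_force: [0.2, 0.3, -2.4]
finger_gap: 0.126
gripper_force: 58.7
```

```bash
python3 - <<'E'
from h import *
s=observe();print(s['t'],s['ee_pos'],s['joint_positions'],s['ft_force'],s['finger_gap'])
im=read_camera("wrist");cv2.imwrite("pics/w5.png",im[:,:,::-1])
for c,st in blobs(im,(100,130,60),(118,255,255),200): print(c,st)
E
```

```text
18.25 [0.45072474 0.3003058  0.27621113] [ 8.86937797e-01  2.13768447e-01 -1.21165671e-01 -5.49704965e-04
 -1.23798082e+00 -8.88299970e-01] [ 0.16145326  0.33710779 -2.43629758] 0.12581833707053736
[139.7 230.9] [ 103  199   73   65 3486]
[ 20.7 246.3] [   0  215   50   65 2540]
[136.3 364.5] [ 108  341   64   53 1855]
[ 25.3 380.8] [   0  351   59   62 2817]
```

send_rows:
  plan:
    - {"fingers":0.0,"translation":[0,0,0],"turn":[1.5,-1.5,0]}
    - {"fingers":0.0,"translation":[0,0,0],"turn":[3.5,-3.5,0]}
    - {"fingers":0.0,"translation":[0,0,0],"turn":[5.5,-5.5,0]}
    - {"fingers":0.0,"translation":[0,0,0],"turn":[6.5,-6.5,0]}
    - {"fingers":0.0,"translation":[0,0,0],"turn":[7,-7,0]}
    - {"fingers":0.0,"translation":[0,0,0],"turn":[7.5,-7.5,0]}
    - {"fingers":0.0,"translation":[0,0,0],"turn":[8,-8,0]}
    - {"fingers":0.0,"translation":[0,0,0],"turn":[8.5,-8.5,0]}
    - {"fingers":0.0,"translation":[0,0,0],"turn":[9,-9,0]}
    - {"fingers":0.0,"translation":[0,0,0],"turn":[9.5,-9.5,0]}
    - {"fingers":0.0,"translation":[0,0,0],"turn":[10,-10,0]}
    - {"fingers":0.0,"translation":[0,0,0],"turn":[10.5,-10.5,0]}
    - {"fingers":0.0,"translation":[0,0,0],"turn":[11,-11,0]}
    - {"fingers":0.0,"translation":[0,0,0],"turn":[11.5,-11.5,0]}
    - {"fingers":0.0,"translation":[0,0,0],"turn":[12,-12,0]}
    - {"fingers":0.0,"translation":[0,0,0],"turn":[12.5,-12.5,0]}
    - {"fingers":0.0,"translation":[0,0,0],"turn":[13,-13,0]}
    - {"fingers":0.0,"translation":[0,0,0],"turn":[13.5,-13.5,0]}
    - {"fingers":0.0,"translation":[0,0,0],"turn":[14,-14,0]}
    - {"fingers":0.0,"translation":[0,0,0],"turn":[14,-14,0]}

```text
t: 20.3
ee_pos: [0.4511, 0.2996, 0.2772]
ee_rot: [-1.975, 1.98, -0.001]
ft_force: [0.3, -0.1, -2.4]
finger_gap: 0.13
gripper_force: 58.8
```

```bash
cat > caps.py <<'E'
from h import *
# caps in tote frame, from wrist image; assumes the tote is rigid in the gripper as grasped (TCP .0183 high, bar at x -.101)
s=observe();print(s['t'],s['ee_pos'].round(3),s['joint_positions'].round(2),s['ft_force'].round(1),round(s['finger_gap'],3))
im=read_camera("wrist")
c=get_calibration("wrist");K=np.array([[c['fx'],0,c['cx']],[0,c['fy'],c['cy']],[0,0,1]]);M=np.array(c['mount'])
def tote(px,z=.016):
    u=cv2.undistortPoints(np.array([[px]],float),K,c['dist'])[0,0]
    o=M[:3,3];v=M[:3,:3]@np.array([*u,1])
    zt=.0183-z; p=o+v*(zt-o[2])/v[2]      # tool z down
    return np.array([-p[1]-.101,-p[0]])*1000
for q,st in blobs(im,(100,130,60),(118,255,255),150): print(q,st,tote(q).round(0))
E
python3 caps.py
```

```text
20.3 [0.451 0.3   0.277] [ 0.91  0.05 -0.38  0.06 -0.8  -0.95] [ 0.3 -0.1 -2.4] 0.13
[147.4 140.3] [   72    75   129   182 12680] [-39. -64.]
```

send_rows:
  plan:
    - {"fingers":0.0,"translation":[0,0,0],"turn":[0.7,-0.7,0]}
    - {"fingers":0.0,"translation":[0,0,0],"turn":[1.4,-1.4,0]}
    - {"fingers":0.0,"translation":[0,0,0],"turn":[2.1,-2.1,0]}
    - {"fingers":0.0,"translation":[0,0,0],"turn":[2.8,-2.8,0]}
    - {"fingers":0.0,"translation":[0,0,0],"turn":[3.5,-3.5,0]}
    - {"fingers":0.0,"translation":[0,0,0],"turn":[4.2,-4.2,0]}
    - {"fingers":0.0,"translation":[0,0,0],"turn":[4.9,-4.9,0]}
    - {"fingers":0.0,"translation":[0,0,0],"turn":[5.6,-5.6,0]}
    - {"fingers":0.0,"translation":[0,0,0],"turn":[6.3,-6.3,0]}
    - {"fingers":0.0,"translation":[0,0,0],"turn":[7,-7,0]}
    - {"fingers":0.0,"translation":[0,0,0],"turn":[7.7,-7.7,0]}
    - {"fingers":0.0,"translation":[0,0,0],"turn":[8.4,-8.4,0]}
    - {"fingers":0.0,"translation":[0,0,0],"turn":[9,-9,0]}
    - {"fingers":0.0,"translation":[0,0,0],"turn":[9,-9,0]}
    - {"fingers":0.0,"translation":[0,0,0],"turn":[9,-9,0]}

```text
t: 21.85
ee_pos: [0.4514, 0.2999, 0.2773]
ee_rot: [-1.818, 1.822, -0.001]
ft_force: [0.0, -0.5, -2.5]
finger_gap: 0.134
gripper_force: 58.9
```

```bash
python3 caps.py; python3 - <<'E'
from h import *
a=read_camera("wrist");b=read_camera("scene")[80:380,130:530]
cv2.imwrite("pics/p6.png",np.hstack([cv2.resize(x,(400,300)) for x in(a,b)])[:,:,::-1])
E
```

```text
21.85 [0.451 0.3   0.277] [ 0.93 -0.04 -0.59  0.17 -0.46 -1.06] [ 0.  -0.5 -2.5] 0.134
[31.1 24.9] [ 17  13  29  26 533] [  -7. -100.]
[147.5 140.2] [   72    75   129   182 12688] [-40. -64.]
[263.  278.3] [ 238  248   58   54 1939] [-77. -13.]
[256.1 320.4] [242 306  31  32 681] [-74.   5.]
```

View pics/p6.png

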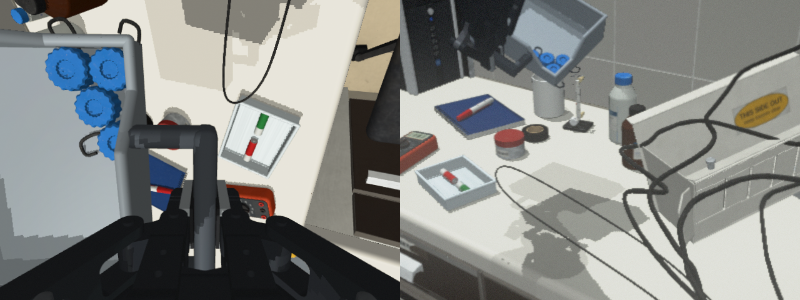

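The wrist view shows all four caps packed together in the cut-down corner at (108,68), (68,68), (98,106) and (112,143). Both batteries are in the tray, the tin and bottle haven't moved, and the tote is held high and tilted.

```bash
python3 -c "
from rig import *
print(finish_job())"
```

```text
the job is handed in; nothing more can be done
None
```

I handed the job in at about 22 s: both batteries are in the tray, and all four caps are packed in the tote's picking corner, with the tote held about 0.25 m up and tilted about 33°; nothing spilled, and the bottle and tin stayed where they were.

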